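# Set the gap of an adjustable RF test fixture by rolling its knurled wheel

### The arm

A 6-joint arm with a two-finger parallel gripper is mounted at the origin on the work surface. World frame = base frame: x ahead of the robot, y to its left, z up, the work surface at z = 0. Lengths are in mm, angles in rad, forces in N, time in s.
With the tool pointing down it reaches from about 400 to 925 mm from the base axis. Payload 12.5 kg.
Tool frame: the origin (TCP) lies between the finger pads; the fingertips stand 11 mm ahead of it and the grasp point (between the pads) lies 8 mm behind it; y points along the fingers, x is the direction in which the jaws open and shut, and the axes are right-handed (so a half turn about y gives the same grasp; the last joint's range is limited). The gripper opens to 95 mm and grips with 3 to 60 N. Pads are 20 mm wide; open, the fingers measure 119 mm over their backs; the gripper's body (75 mm by 180 mm) begins 59 mm behind the grasp point.
Start: joints at [-1.361, 0.491, 1.559, -0, 1.092, -0.106], TCP at [194.133, -594.102, 225.661] pointing down, gripper open.
Joint ranges: [-3.1, 3.1], [-0.84, 2.19], [0.05, 2.79], [-1.13, 4.28], [0.06, 2.93], [-2.69, 2.69]. Speed limits (rad/s): [2.22, 2.22, 2.79, 3.14, 3.14, 3.14].

### API

Orientations are given as [roll, pitch, yaw] about the fixed x, y, z axes, in that order (R = Rz(yaw) Ry(pitch) Rx(roll)).
In Python, from cell import env gives the robot as it stands.
- The arm moves only by the tool jog_arm, never from a script. Its argument "series" is a list of rows, each an object of numbers: "dx", "dy", "dz": the shift along the world's x, y, z in m; "rx", "ry", "rz": the turn, a rotation vector about the world's x, y, z in degrees; "gripper": the opening, from 0 (shut) to 1 (fully open). A call has 1 to 12 rows; each row shifts and turns the commanded pose from where the row before left it; what a row does not reach is not made up. A row lasts 1/10 s, in which the tool goes at most 50 mm and 8.59 degrees, less where a joint would pass 70% of its speed; a pose out of reach is approached as far as the arm can. A call is refused whole if a number of a shift passes 0.05 or a number of a turn 8.59, either way. A call with a gripper value outside its range is refused whole. The fingers move at their own pace and stop on an object; the grip force is fixed at half the most. Time passes only in rows, so rows that do not move let the fingers close. It gives the time, the measured TCP pose, the force and the opening at its end, in the units of the state.
- env.state(): the state, without advancing time (a new reading comes with each control period).
- env.read_camera(name): name is "side" or "top"; returns the picture (384x512x3 uint8, red, green, blue); there is no depth.
- env.camera_info(name): a dict with "camera_matrix" (3x3 intrinsics, pixels), "k1" (the pictures are not rectified: a ray, as slopes to the right and down, at radius r is drawn at 1 + k1 r^2 times it, then the intrinsics apply), "R" (3x3) and "t" (3): a world point X has camera coordinates R X + t. Camera axes: x right, y down, z forward; pixel columns grow to the right and rows downward; lengths in mm; the calibration is good to about 2 mm. A picture is of the moment at which its call begins. camera_info takes no time and is no camera call.
- env.job_done(): hands the job in, once; it reports no verdict.
The state is a dict: "t": time; "joints": joint angles; "qvel": joint speeds; "tau": joint torques, N m; "eef_pos": TCP position; "tcp_rot": TCP orientation; "ft_force": force on the tool from outside, world axes, zero at the start; "moment": the same for the moment, N m; "opening": opening from 0.0 (shut) to 1.0 (fully open).
Only numpy, scipy, OpenCV 4.12 (cv2) and the standard library are available. Lean on these libraries where they do the work, as an engineer would, in place of code of your own. Each camera call takes 0.05 s, during which the arm holds its last target.

### The job

Set the two-port test fixture for the next batch: with a fingertip on the rim of its knurled wheel, roll the wheel until the sliding port block has closed the gap up to the gauge mark, so that the block's yellow pointer line stands within the width of the red mark, and then take the hand away. Move the block with the wheel alone (do not push the block itself), do not take the wheel between the fingers, and leave the modules and the other loose things on the bench where they lie.

Things in the scene. Friction and masses are not known exactly. Their poses are not given: they have to be found in the camera images.
- fixture: Two-port test fixture fixed to the bench: dark base plate, x -55 to 55 mm, y -135 to 115 mm, 14 mm thick, with lead screw and guide rods along y. Origin on the bench under the screw; x points roughly away from the robot, y to its left. At y 45 to 65 the fixed port block, 76 mm tall, with a small module rest; at the -y end the wheel; the sliding block between. White scale along the +x edge, 39 mm high.
- wheel_center (a point): Centre of the knurled wheel (0, -105, 34 mm in the fixture), on its axis, which is level along the fixture's y; it stays put. The wheel stands in a yoke: two cheeks each 9 mm thick, 44 mm wide along x, 45 mm high, 9 mm off either face of the wheel (the inner one 100 mm wide up to 39 mm), so the upper 17 mm of the rim is bare to a finger from above.
- wheel: Knurled steel wheel 56 mm in diameter, 18 mm wide, one rib white; origin at its centre, rim top 62 mm above the bench. Drawing the rim's top to the fixture's -x (to the robot) closes the gap, 1 mm for every 7 mm of rim (4 mm a radian); the other way opens it. Stiff by about 1 N at the rim, it stays where left; a fingertip pressed on with 3 N or more carries it by friction. Takes several strokes.
- slider: Sliding port block, light grey, 90 mm (fixture's x) by 26 mm (y), top 75 mm above the bench; origin at bench height below its +y face, which looks to the fixed block. The wheel's screw moves it along the fixture's y, about 47 mm between stops. A pointer with a yellow line 2 mm wide is on its +x side. It starts 12 to 30 mm short of the mark, gap too wide.
- pointer (a point): Tip of the yellow pointer line of the sliding block, over the white scale, 42 mm above the bench; moves with the block, directions as the fixture's.
- mark (a point): Gauge mark: tip of the red blade, 4 mm wide along the fixture's y, of a small black cursor clamped on the scale's outer edge, 42 mm above the bench; directions as the fixture's. The pointer is at the mark when both have the same fixture y. It stays put.
- module_a: Loose black module 44 x 26 x 12 mm with a brass port at each end along its x, flat on the bench between the robot and the fixture; origin centre of its underside. To be left alone.
- module_b: Loose black module like module_a, on the bench to the right of the fixture. To be left alone.
- adapter: Loose brass coax adapter, 14 mm in diameter, 26 mm tall, standing on end on the bench beyond the wheel; origin centre of its underside. To be left alone.
- wrench: Loose small wrench about 130 mm long, lying on the bench to the right; origin centre of its underside. To be left alone.
- partbox: Loose clear open parts box 100 x 140 x 35 mm with brass adapters in it, on the bench to the right; origin centre of its underside. To be left alone.

How it is judged:
By the outcome, as a careful person would: the job done as asked, in the order asked, and still so for the second after the job is handed in, with the robot touching nothing.
It also fails if it takes over 67 s, if anything falls off the work surface, if the arm or the gripper's body presses on something with over 40 N, if the wrist force passes 120 N, or if a joint passes its speed limit or range.

## Working session

There is one attempt and no reset: what is moved stays moved. The work goes in short steps, Python scripts to look and compute and a tool call to move; the robot and the scene stay as the last step left them, time stands still between calls to the robot, and variables do not carry over. Pictures are saved under pics/ and viewed, and the job is handed in when it is done.

Besides the shell and the picture viewer there is one more tool, called after "Request:" by a JSON object that holds its "api" and its "payload", one argument or row to a line. jog_arm: Moves the arm, as the interface text tells. Its arguments: {"type":"object","properties":{"series":{"type":"array"}},"required":["series"]}

```bash
ls; mkdir -p pics; python3 - <<'E'
from cell import env
import cv2
print(env.state())
for n in("side","top"):
    im=env.read_camera(n); cv2.imwrite(f"pics/{n}0.png",im[:,:,::-1]); print(n,env.camera_info(n))
E
```

```text
pics
{'t': 0.0, 'joints': array([-1.36058035e+00,  4.91571777e-01,  1.55945119e+00,  1.20132553e-05,
        1.09171007e+00, -1.05621592e-01]), 'qvel': array([-0.00146514,  0.00119445,  0.00035718,  0.00137357,  0.00040662,
        0.00025085]), 'tau': array([ 9.54511706e-04, -6.12640285e+01, -2.58178854e+01,  6.92378869e-02,
        4.82811104e-02, -1.16517635e-04]), 'eef_pos': array([ 194.09513706, -593.85083612,  225.05355483]), 'tcp_rot': array([-1.57066551e+00,  1.13290539e-03, -1.25496423e+00]), 'ft_force': array([0.41664727, 0.39572502, 0.18260888]), 'moment': array([ 0.03182381,  0.05408354, -0.01174455]), 'opening': 0.9990492827302575}
side {'camera_matrix': array([[350.47407751,   0.        , 257.97704312],
       [  0.        , 350.47407751, 188.46604786],
       [  0.        ,   0.        ,   1.        ]]), 'k1': 0.0006046977631823615, 'R': array([[ 0.99457031, -0.10406185,  0.00101244],
       [-0.07061034, -0.68194059, -0.72799122],
       [ 0.07644654,  0.72396696, -0.68558571]]), 't': array([-587.52702437,   22.58190421,  985.88472752])}
top {'camera_matrix': array([[401.25225154,   0.        , 251.83562507],
       [  0.        , 401.25225154, 199.36357639],
       [  0.        ,   0.        ,   1.        ]]), 'k1': 0.023212021263640685, 'R': array([[-0.02196468, -0.99974589, -0.00507116],
       [-0.9955643 ,  0.0223364 , -0.09139372],
       [ 0.09148376,  0.00304123, -0.99580192]]), 't': array([-83.08644108, 592.84361114, 900.36693912])}
```

View pics/side0.png

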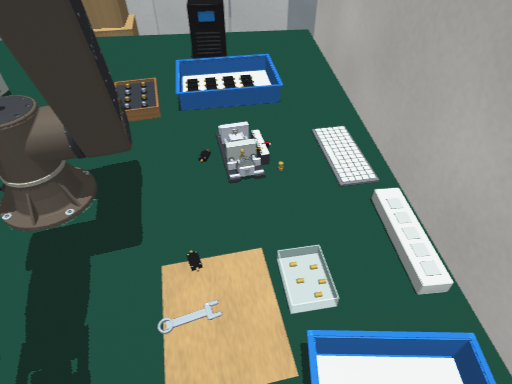

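View pics/top0.png

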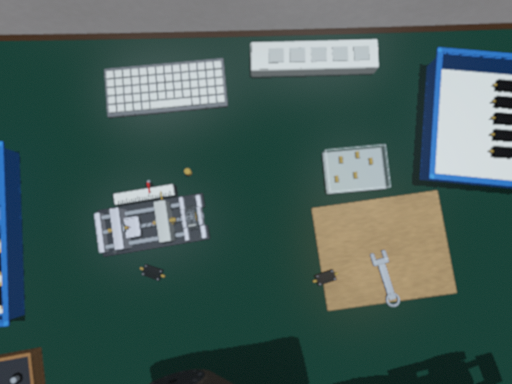

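The fixture is at about (150,222) in top and (243,150) in side; I can also see the red mark, about (149,186) in top, and the yellow pointer near (161,194). I'll zoom in on both.

```bash
cat > h.py <<'E'
import numpy as np, cv2
from cell import env
def ray(n,u,v):
    c=env.camera_info(n);K=np.array(c["camera_matrix"]);R=np.array(c["R"]);t=np.array(c["t"])
    p=cv2.undistortPoints(np.array([[[u,v]]],float),K,np.array([c["k1"],0,0,0]))[0,0]
    o=-R.T@t; d=R.T@np.array([p[0],p[1],1]); return o,d/np.linalg.norm(d)
def onz(n,u,v,z):
    o,d=ray(n,u,v); return o+d*(z-o[2])/d[2]
def proj(n,X):
    c=env.camera_info(n);R=np.array(c["R"])
    return cv2.projectPoints(np.array([X],float),cv2.Rodrigues(R)[0],np.array(c["t"],float),np.array(c["camera_matrix"]),np.array([c["k1"],0,0,0.]))[0][0,0]
def crop(im,x0,y0,x1,y1,s,f): cv2.imwrite(f,cv2.resize(im[y0:y1,x0:x1,::-1],None,fx=s,fy=s,interpolation=cv2.INTER_CUBIC))
E
python3 - <<'E'
import cv2
from h import crop
t=cv2.imread("pics/top0.png")[:,:,::-1];s=cv2.imread("pics/side0.png")[:,:,::-1]
crop(t,85,160,215,260,6,"pics/t0z.png");crop(s,190,110,300,190,7,"pics/s0z.png")
E
```

```text
(no output)
```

View pics/t0z.png

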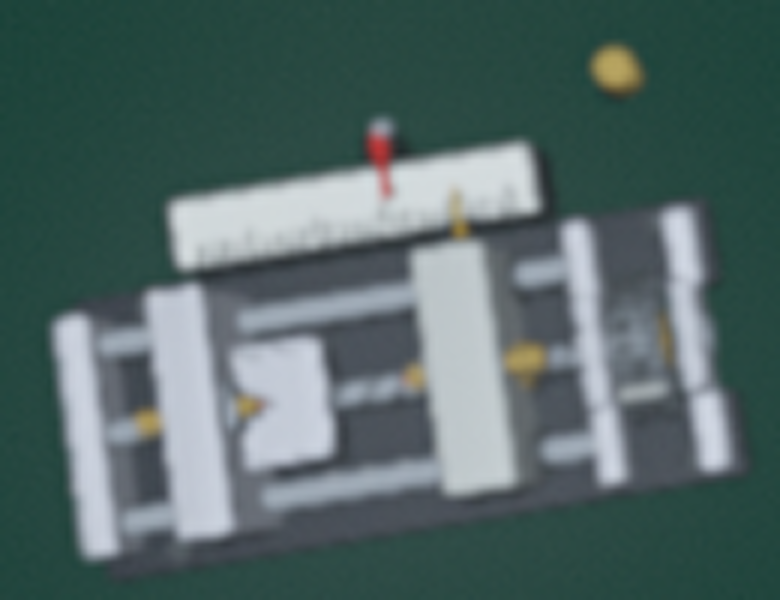

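View pics/s0z.png

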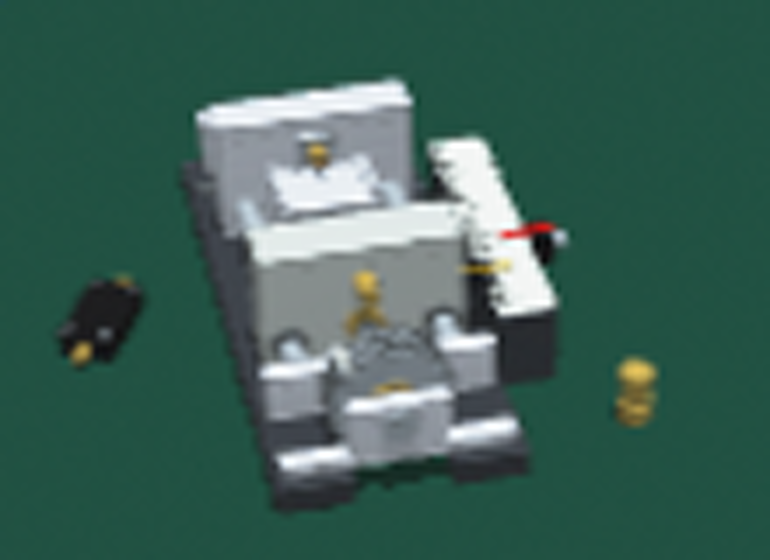

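```bash
python3 - <<'E'
from h import *
f=lambda u,v:(85+(u+.5)/6-.5,160+(v+.5)/6-.5)
g=lambda u,v:(190+(u+.5)/7-.5,110+(v+.5)/7-.5)
def P(n,u,v,z): return onz(n,*(f if n=="top" else g)(u,v),z).round(1)
A=P("top",745,470,14);B=P("top",707,203,14);C=P("top",108,577,14)
print("corners",A,B,C, np.linalg.norm(A-B),np.linalg.norm(A-C), np.arctan2(*(C-A)[[0,1]]*[-1,1]),np.arctan2(*(B-A)[[1,0]]))
print("side corners",P("side",278,510,14),P("side",528,470,14))
for n,m,p in(("top",(387,193),(456,192)),("side",(503,236),(508,266))): print(n,P(n,*m,42),P(n,*p,42))
# cheeks tops z=45: inner centre z 45, outer
print("cheek inner front/rear ends z39",P("top",612,485,39),P("top",575,222,39))
print("cheek outer z",P("top",715,470,20),P("top",680,208,20))
print("slider top corners z75",[P("top",*c,75) for c in((411,252),(483,240),(520,487),(447,495))])
print("adapter base",P("top",630,78,0),P("side",635,420,0))
print("wheel top",P("top",640,345,62))
print("module a",[P("side",100,340,6)])
E
```

```text
corners [504.4   5.9  14. ] [608.7  19.5  14. ] [469.  251.3  14. ] 105.18293587840193 247.9401540694851 0.1432659791426285 0.12966154850978995
side corners [506.8  -8.8  14. ] [612.    5.3  14. ]
top [612.1 137.2  42. ] [611.9 111.1  42. ]
side [615.4 132.5  42. ] [615.2 110.   42. ]
cheek inner front/rear ends z39 [499.9  53.2  39. ] [599.8  66.6  39. ]
cheek outer z [504.6  16.7  20. ] [606.3  29.2  20. ]
slider top corners z75 [array([586.4, 119.9,  75. ]), array([590.2,  93.6,  75. ]), array([500.2,  80.4,  75. ]), array([497.9, 106.8,  75. ])]
adapter base [661.   51.4   0. ] [664.5  49.1   0. ]
wheel top [551.2  38.7  62. ]
module a [array([432.2, 121.9,   6. ])]
```

Measured at about the expected sizes: fixture yaw ≈ 0.138 rad, wheel axis at ≈ (552, 40), pointer ≈ 22–26 mm short. Next I'll travel over with the fingers shutting and the jaw axis turned along fixture x.

Request:
{"api": "jog_arm", "payload": {
  "series": [
    {"dx":0.02,"dy":0.032,"dz":-0.003,"rz":4,"gripper":0},
    {"dx":0.02,"dy":0.032,"dz":-0.003,"rz":4,"gripper":0},
    {"dx":0.02,"dy":0.032,"dz":-0.003,"rz":4,"gripper":0},
    {"dx":0.02,"dy":0.032,"dz":-0.003,"rz":4,"gripper":0},
    {"dx":0.02,"dy":0.032,"dz":-0.003,"rz":4,"gripper":0},
    {"dx":0.02,"dy":0.032,"dz":-0.003,"rz":4,"gripper":0},
    {"dx":0.02,"dy":0.032,"dz":-0.003,"rz":4,"gripper":0},
    {"dx":0.02,"dy":0.032,"dz":-0.003,"rz":4,"gripper":0},
    {"dx":0.02,"dy":0.032,"dz":-0.003,"rz":4,"gripper":0},
    {"dx":0.02,"dy":0.032,"dz":-0.003,"rz":4,"gripper":0}
  ]
}}

```text
$.series[0]: bad value
```

Request:
{"api": "jog_arm", "payload": {
  "series": [
    {"dx":0.02,"dy":0.032,"dz":-0.003,"rz":4,"gripper":0},
    {"dx":0.02,"dy":0.032,"dz":-0.003,"rz":4,"gripper":0},
    {"dx":0.02,"dy":0.032,"dz":-0.003,"rz":4,"gripper":0},
    {"dx":0.02,"dy":0.032,"dz":-0.003,"rz":4,"gripper":0},
    {"dx":0.02,"dy":0.032,"dz":-0.003,"rz":4,"gripper":0},
    {"dx":0.02,"dy":0.032,"dz":-0.003,"rz":4,"gripper":0},
    {"dx":0.02,"dy":0.032,"dz":-0.003,"rz":4,"gripper":0},
    {"dx":0.02,"dy":0.032,"dz":-0.003,"rz":4,"gripper":0},
    {"dx":0.02,"dy":0.032,"dz":-0.003,"rz":4,"gripper":0},
    {"dx":0.02,"dy":0.032,"dz":-0.003,"rz":4,"gripper":0},
    {"gripper":0},
    {"gripper":0}
  ]
}}

```text
$.series[0]: bad value
```

Request:
{"api": "jog_arm", "payload": {
  "series": [
    {"dx":0.02,"dy":0.032,"dz":-0.003,"rx":0.0,"ry":0.0,"rz":4.0,"gripper":0.0}
  ]
}}

```text
t: 0.2
eef_pos: [212.8, -564.0, 222.1]
tcp_rot: [-1.571, -0.001, -1.187]
ft_force: [0.2, 0.3, -0.5]
opening: 0.958
```

The interface wants every field in each row.

Request:
{"api": "jog_arm", "payload": {
  "series": [
    {"dx":0.02,"dy":0.032,"dz":-0.003,"rx":0.0,"ry":0.0,"rz":4.0,"gripper":0.0},
    {"dx":0.02,"dy":0.032,"dz":-0.003,"rx":0.0,"ry":0.0,"rz":4.0,"gripper":0.0},
    {"dx":0.02,"dy":0.032,"dz":-0.003,"rx":0.0,"ry":0.0,"rz":4.0,"gripper":0.0},
    {"dx":0.02,"dy":0.032,"dz":-0.003,"rx":0.0,"ry":0.0,"rz":4.0,"gripper":0.0},
    {"dx":0.02,"dy":0.032,"dz":-0.003,"rx":0.0,"ry":0.0,"rz":4.0,"gripper":0.0},
    {"dx":0.02,"dy":0.032,"dz":-0.003,"rx":0.0,"ry":0.0,"rz":4.0,"gripper":0.0},
    {"dx":0.02,"dy":0.032,"dz":-0.003,"rx":0.0,"ry":0.0,"rz":4.0,"gripper":0.0},
    {"dx":0.02,"dy":0.032,"dz":-0.003,"rx":0.0,"ry":0.0,"rz":4.0,"gripper":0.0},
    {"dx":0.02,"dy":0.032,"dz":-0.003,"rx":0.0,"ry":0.0,"rz":4.0,"gripper":0.0}
  ]
}}

```text
t: 1.1
eef_pos: [394.7, -272.7, 195.5]
tcp_rot: [-1.571, 0.0, -0.554]
ft_force: [0.0, -0.1, -0.3]
opening: 0.214
```

Request:
{"api": "jog_arm", "payload": {
  "series": [
    {"dx":0.02,"dy":0.032,"dz":-0.003,"rx":0.0,"ry":0.0,"rz":4.0,"gripper":0.0},
    {"dx":0.02,"dy":0.032,"dz":-0.003,"rx":0.0,"ry":0.0,"rz":4.0,"gripper":0.0},
    {"dx":0.02,"dy":0.032,"dz":-0.003,"rx":0.0,"ry":0.0,"rz":4.0,"gripper":0.0},
    {"dx":0.02,"dy":0.032,"dz":-0.003,"rx":0.0,"ry":0.0,"rz":4.0,"gripper":0.0},
    {"dx":0.02,"dy":0.032,"dz":-0.003,"rx":0.0,"ry":0.0,"rz":4.0,"gripper":0.0},
    {"dx":0.02,"dy":0.032,"dz":-0.003,"rx":0.0,"ry":0.0,"rz":4.0,"gripper":0.0},
    {"dx":0.02,"dy":0.032,"dz":-0.003,"rx":0.0,"ry":0.0,"rz":4.0,"gripper":0.0},
    {"dx":0.02,"dy":0.032,"dz":-0.003,"rx":0.0,"ry":0.0,"rz":4.0,"gripper":0.0},
    {"dx":0.02,"dy":0.032,"dz":-0.003,"rx":0.0,"ry":0.0,"rz":4.0,"gripper":0.0},
    {"dx":0.02,"dy":0.032,"dz":-0.003,"rx":0.0,"ry":0.0,"rz":4.0,"gripper":0.0},
    {"dx":0.0,"dy":0.0,"dz":0.0,"rx":0.0,"ry":0.0,"rz":0.0,"gripper":0.0},
    {"dx":0.0,"dy":0.0,"dz":0.0,"rx":0.0,"ry":0.0,"rz":0.0,"gripper":0.0}
  ]
}}

```text
t: 2.3
eef_pos: [593.9, 46.5, 165.0]
tcp_rot: [-1.571, 0.001, 0.142]
ft_force: [-0.1, -0.0, 0.3]
opening: 0.009
```

```bash
python3 - <<'E'
from h import *
print(env.state())
for n in("side","top"):
    im=env.read_camera(n); cv2.imwrite(f"pics/{n}1.png",im[:,:,::-1])
    crop(im,*((85,120,215,260,5) if n=="top" else (190,90,300,190,6)),f"pics/{n}1z.png")
E
```

```text
{'t': 2.3, 'joints': array([-3.27340000e-02,  5.15922714e-01,  1.69882132e+00, -1.40053320e-04,
        9.27946031e-01, -1.74874781e-01]), 'qvel': array([-0.03142477, -0.01531073,  0.01732465, -0.00046707, -0.00215112,
        0.00197822]), 'tau': array([ 1.67498577e+00, -5.90485561e+01, -2.34390378e+01,  1.34414895e-01,
        2.86054047e-02, -2.26356962e-02]), 'eef_pos': array([593.85738945,  46.45979019, 165.03976534]), 'tcp_rot': array([-1.57071569e+00,  1.10016203e-03,  1.42224846e-01]), 'ft_force': array([-0.13956492, -0.01039391,  0.26660511]), 'moment': array([-0.01090781, -0.08722764,  0.00193908]), 'opening': 0.009122016661535304}
```

View pics/side1z.png

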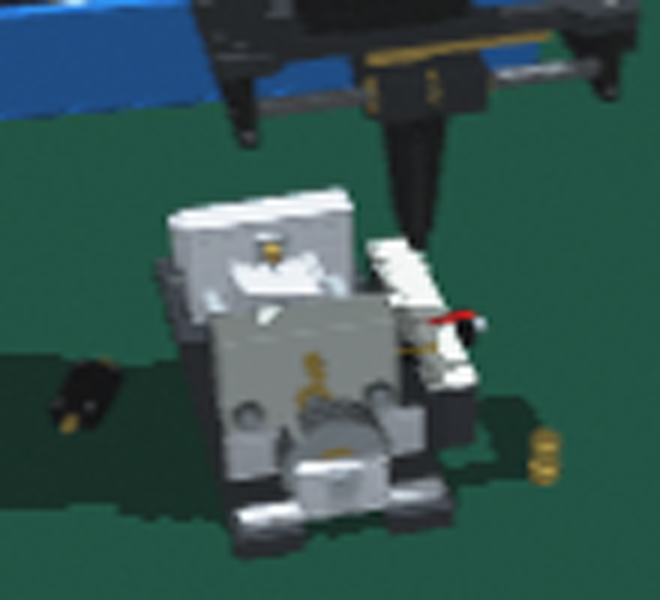

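View pics/top1z.png

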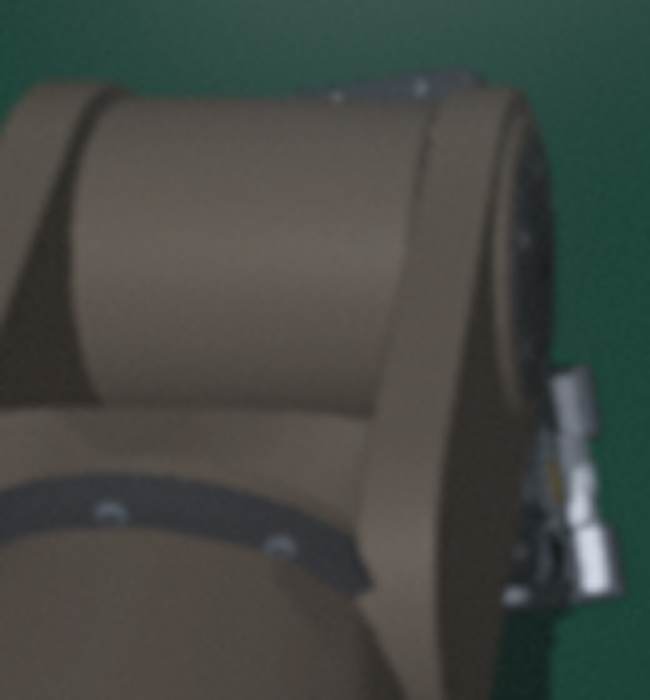

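The side view shows the shut fingertips at zoom (417,247), clear of the fixture, with the mark at (432,322) and the pointer at (432,349) still in view. I'll move over the wheel top and touch down gently.

Request:
{"api": "jog_arm", "payload": {
  "series": [
    {"dx":-0.021,"dy":-0.003,"dz":-0.02,"rx":0.0,"ry":0.0,"rz":0.0,"gripper":0.0},
    {"dx":-0.021,"dy":-0.003,"dz":-0.025,"rx":0.0,"ry":0.0,"rz":0.0,"gripper":0.0},
    {"dx":0.0,"dy":0.0,"dz":-0.025,"rx":0.0,"ry":0.0,"rz":0.0,"gripper":0.0},
    {"dx":0.0,"dy":0.0,"dz":-0.018,"rx":0.0,"ry":0.0,"rz":0.0,"gripper":0.0},
    {"dx":0.0,"dy":0.0,"dz":0.0,"rx":0.0,"ry":0.0,"rz":0.0,"gripper":0.0}
  ]
}}

```text
t: 2.9
eef_pos: [550.8, 38.8, 76.1]
tcp_rot: [-1.57, 0.003, 0.139]
ft_force: [0.2, -0.2, 0.1]
opening: 0.004
```

```bash
python3 - <<'E'
from h import *
s=env.state();print(s["eef_pos"],s["ft_force"])
for n in("side",):
    im=env.read_camera(n); 
    crop(im,210,120,290,190,8,f"pics/{n}2z.png")
print((proj("side",s["eef_pos"]-[0,0,11])-[210,120])*8)
E
```

```text
[550.80179231  38.84611021  76.14448949] [ 0.21778938 -0.24615179  0.09435452]
[262.69844727 297.61704746]
```

View pics/side2z.png

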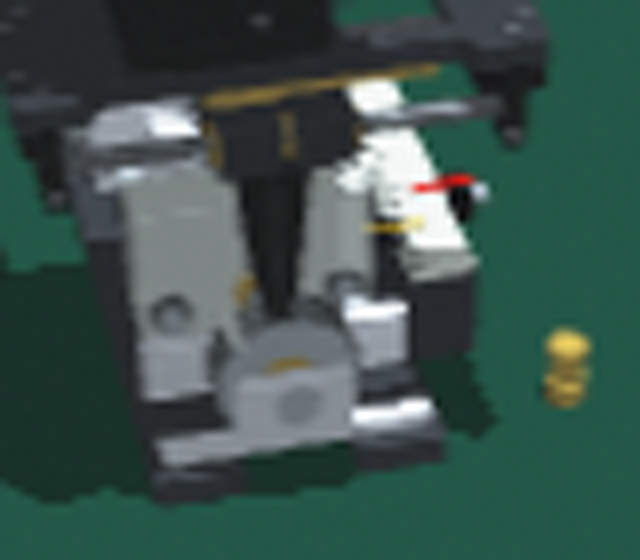

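The fingertips (zoom (280,311)) stand just over the wheel's crest (~(287,314)), about 2–3 mm on the robot side. I'll touch down in small steps.

Request:
{"api": "jog_arm", "payload": {
  "series": [
    {"dx":0.002,"dy":0.0,"dz":-0.002,"rx":0.0,"ry":0.0,"rz":0.0,"gripper":0.0},
    {"dx":0.0,"dy":0.0,"dz":0.0,"rx":0.0,"ry":0.0,"rz":0.0,"gripper":0.0}
  ]
}}

```text
t: 3.15
eef_pos: [554.8, 39.6, 76.6]
tcp_rot: [-1.571, -0.002, 0.141]
ft_force: [0.1, -0.3, 0.2]
opening: 0.007
```

Request:
{"api": "jog_arm", "payload": {
  "series": [
    {"dx":0.0,"dy":0.0,"dz":-0.001,"rx":0.0,"ry":0.0,"rz":0.0,"gripper":0.0},
    {"dx":0.0,"dy":0.0,"dz":0.0,"rx":0.0,"ry":0.0,"rz":0.0,"gripper":0.0}
  ]
}}

```text
t: 3.35
eef_pos: [554.2, 39.9, 75.0]
tcp_rot: [-1.571, -0.001, 0.141]
ft_force: [-0.6, 0.5, 0.6]
opening: 0.003
```

Request:
{"api": "jog_arm", "payload": {
  "series": [
    {"dx":0.0,"dy":0.0,"dz":-0.0005,"rx":0.0,"ry":0.0,"rz":0.0,"gripper":0.0},
    {"dx":0.0,"dy":0.0,"dz":0.0,"rx":0.0,"ry":0.0,"rz":0.0,"gripper":0.0}
  ]
}}

```text
t: 3.55
eef_pos: [554.1, 40.0, 74.2]
tcp_rot: [-1.571, -0.0, 0.141]
ft_force: [0.1, -0.3, -0.1]
opening: 0.006
```

Request:
{"api": "jog_arm", "payload": {
  "series": [
    {"dx":0.0,"dy":0.0,"dz":-0.001,"rx":0.0,"ry":0.0,"rz":0.0,"gripper":0.0},
    {"dx":0.0,"dy":0.0,"dz":0.0,"rx":0.0,"ry":0.0,"rz":0.0,"gripper":0.0}
  ]
}}

```text
t: 3.75
eef_pos: [554.2, 39.9, 73.3]
tcp_rot: [-1.571, -0.0, 0.141]
ft_force: [0.1, 0.2, 2.1]
opening: 0.006
```

Request:
{"api": "jog_arm", "payload": {
  "series": [
    {"dx":0.0,"dy":0.0,"dz":-0.0005,"rx":0.0,"ry":0.0,"rz":0.0,"gripper":0.0},
    {"dx":0.0,"dy":0.0,"dz":0.0,"rx":0.0,"ry":0.0,"rz":0.0,"gripper":0.0}
  ]
}}

```text
t: 3.95
eef_pos: [554.5, 40.0, 73.2]
tcp_rot: [-1.571, -0.001, 0.141]
ft_force: [-0.4, 1.2, 7.2]
opening: 0.007
```

Request:
{"api": "jog_arm", "payload": {
  "series": [
    {"dx":0.0,"dy":0.0,"dz":-0.0005,"rx":0.0,"ry":0.0,"rz":0.0,"gripper":0.0},
    {"dx":0.0,"dy":0.0,"dz":0.0,"rx":0.0,"ry":0.0,"rz":0.0,"gripper":0.0}
  ]
}}

```text
t: 4.15
eef_pos: [554.8, 40.0, 73.1]
tcp_rot: [-1.571, -0.002, 0.141]
ft_force: [-0.7, 1.1, 11.0]
opening: 0.001
```

Contact at TCP z ≈ 73.4, with stiffness ≈ 10 N/mm. Pressing with 11 N, I'll draw the first part of the stroke.

Request:
{"api": "jog_arm", "payload": {
  "series": [
    {"dx":-0.003,"dy":-0.0004,"dz":0.0,"rx":0.0,"ry":0.0,"rz":0.0,"gripper":0.0},
    {"dx":-0.003,"dy":-0.0004,"dz":0.0,"rx":0.0,"ry":0.0,"rz":0.0,"gripper":0.0},
    {"dx":-0.003,"dy":-0.0004,"dz":-0.0003,"rx":0.0,"ry":0.0,"rz":0.0,"gripper":0.0}
  ]
}}

```text
t: 4.45
eef_pos: [545.9, 38.7, 72.6]
tcp_rot: [-1.571, -0.002, 0.141]
ft_force: [-0.1, 0.4, 7.6]
opening: 0.002
```

Request:
{"api": "jog_arm", "payload": {
  "series": [
    {"dx":-0.003,"dy":-0.0004,"dz":-0.0006,"rx":0.0,"ry":0.0,"rz":0.0,"gripper":0.0},
    {"dx":-0.003,"dy":-0.0004,"dz":-0.001,"rx":0.0,"ry":0.0,"rz":0.0,"gripper":0.0}
  ]
}}

```text
t: 4.65
eef_pos: [539.4, 37.8, 70.7]
tcp_rot: [-1.571, -0.001, 0.141]
ft_force: [0.4, -0.8, 4.7]
opening: 0.006
```

Request:
{"api": "jog_arm", "payload": {
  "series": [
    {"dx":-0.003,"dy":-0.0004,"dz":-0.0014,"rx":0.0,"ry":0.0,"rz":0.0,"gripper":0.0},
    {"dx":-0.003,"dy":-0.0004,"dz":-0.0018,"rx":0.0,"ry":0.0,"rz":0.0,"gripper":0.0}
  ]
}}

```text
t: 4.85
eef_pos: [533.0, 37.0, 67.1]
tcp_rot: [-1.571, -0.0, 0.141]
ft_force: [0.5, -1.8, 3.8]
opening: 0.004
```

Request:
{"api": "jog_arm", "payload": {
  "series": [
    {"dx":-0.003,"dy":0.0,"dz":0.008,"rx":0.0,"ry":0.0,"rz":0.0,"gripper":0.0},
    {"dx":0.003,"dy":0.0,"dz":0.007,"rx":0.0,"ry":0.0,"rz":0.0,"gripper":0.0},
    {"dx":0.022,"dy":0.003,"dz":0.0,"rx":0.0,"ry":0.0,"rz":0.0,"gripper":0.0},
    {"dx":0.021,"dy":0.003,"dz":0.0,"rx":0.0,"ry":0.0,"rz":0.0,"gripper":0.0},
    {"dx":0.0,"dy":0.0,"dz":0.0,"rx":0.0,"ry":0.0,"rz":0.0,"gripper":0.0}
  ]
}}

```text
t: 5.35
eef_pos: [578.5, 43.3, 82.7]
tcp_rot: [-1.571, -0.003, 0.141]
ft_force: [-0.3, 0.1, -0.5]
opening: 0.006
```

```bash
python3 - <<'E'
from h import *
s=env.state();print(s["eef_pos"],s["ft_force"])
im=env.read_camera("side"); cv2.imwrite("pics/side3.png",im[:,:,::-1])
crop(im,210,120,290,190,8,f"pics/side3z.png")
E
```

```text
[578.49773666  43.29931985  82.71780763] [-0.3154935   0.07096386 -0.54413797]
```

View pics/side3z.png

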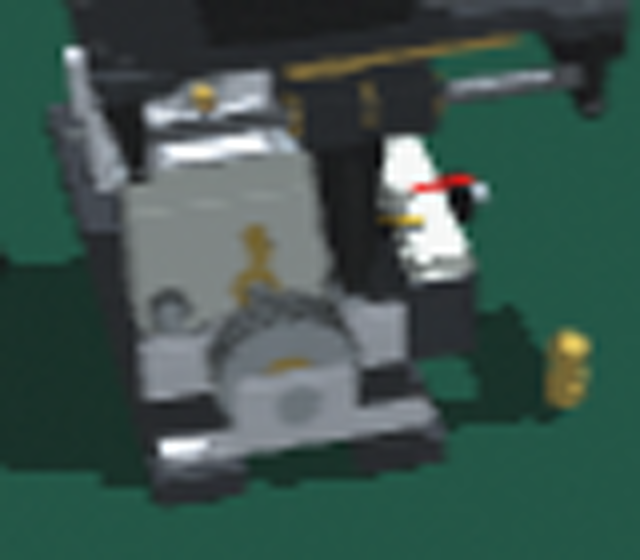

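The pointer line is now at zoom row ~220 (226 before), the mark at ~188; the wheel is carried. I'll write a subpixel gap measurement and try it on all the side pictures.

```bash
cat > gap.py <<'E'
from h import *
YAW=0.138; ey=np.array([-np.sin(YAW),np.cos(YAW),0]); ex=np.array([np.cos(YAW),np.sin(YAW),0])
O=np.array([538.5,147,0])
def meas(im,n="side",verb=False):
    f=im.astype(float); R,G,B=f[...,0],f[...,1],f[...,2]
    red=np.clip(R-np.maximum(G,B)-30,0,None); yel=np.clip(np.minimum(R,G)-B-30,0,None)
    yel[red>10]=0
    out={}
    for k,m in(("red",red),("yel",yel)):
        H=[]
        for v,u in zip(*np.nonzero(m)):
            p=onz(n,u,v,42); q=p-O; x,y=q@ex,q@ey
            if 60<x<94 and -70<y<30: H.append((x,y,m[v,u]))   # scale strip
        H=np.array(H)
        if len(H)<2: out[k]=None; continue
        w=H[:,2]; out[k]=(H[:,1]@w/w.sum(),H[:,0].min(),H[:,0].max(),len(H))
    return out
E
python3 - <<'E'
from gap import *
for f,n in(("side0","side"),("side1","side"),("side3","side"),("top0","top")):
    r=meas(cv2.imread(f"pics/{f}.png")[:,:,::-1],n); print(f,r, r["red"][0]-r["yel"][0] if r["yel"] and r["red"] else None)
E
```

```text
Traceback (most recent call last):
  File "gap.py", line 12, in meas
    p=onz(n,u,v,42); q=p-O; x,y=q@ex,q@ey
  File "h.py", line 8, in onz
    o,d=ray(n,u,v); return o+d*(z-o[2])/d[2]
        ~~~^^^^^^^
  File "h.py", line 4, in ray
    c=env.camera_info(n);K=np.array(c["camera_matrix"]);R=np.array(c["R"]);t=np.array(c["t"])
ValueError: time passes only in moves, steps and waits
```

```bash
sed -i 's/^def ray/_C={}\ndef info(n):\n    if n not in _C: _C[n]=env.camera_info(n)\n    return _C[n]\ndef ray/; s/c=env.camera_info(n)/c=info(n)/' h.py
cat > g.py <<'E'
from gap import *
for f,n in(("side0","side"),("side1","side"),("side3","side"),("top0","top")):
    r=meas(cv2.imread(f"pics/{f}.png")[:,:,::-1],n); print(f,r, r["red"][0]-r["yel"][0] if r["yel"] and r["red"] else None)
E
python3 g.py
```

```text
side0 {'red': (np.float64(-23.379018653552823), np.float64(73.28945847117505), np.float64(92.97415098117017), 10), 'yel': (np.float64(-46.21593984205313), np.float64(60.86837244084376), np.float64(71.14141138609111), 6)} 22.83692118850031
side1 {'red': (np.float64(-23.17270605031102), np.float64(73.28945847117505), np.float64(92.97415098117017), 10), 'yel': (np.float64(-47.10136462945351), np.float64(60.86837244084376), np.float64(71.14141138609111), 6)} 23.928658579142493
side3 {'red': (np.float64(-23.383048386693467), np.float64(73.28945847117505), np.float64(92.97415098117017), 10), 'yel': (np.float64(-43.32929541192072), np.float64(62.11458211009281), np.float64(71.14141138609111), 4)} 19.94624702522725
top0 {'red': (np.float64(-19.069817519883486), np.float64(71.03983402144405), np.float64(92.59378183437455), 26), 'yel': None} None
```

```bash
python3 - <<'E'
import numpy as np
w,pen=2.5,1.5
def pt(s): # s: rim arc position
    if abs(s)<w: X,Z=s,28-pen
    else:
        th=(abs(s)-w)/28; X=np.sign(s)*(w+(28-pen)*np.sin(th)); Z=(28-pen)*np.cos(th)
    return np.array([553+X*.99,39.7+X*.139,73.4-28+Z])
P=[pt(s) for s in np.linspace(22.5,-22.5,13)]
print(np.round(P[0],1)); print((np.diff(P,axis=0)).round(1)); print(P[-1].round(1))
E
```

```text
[572.7  42.5  65.4]
[[-2.8 -0.4  2.1]
 [-3.1 -0.4  1.7]
 [-3.3 -0.5  1.3]
 [-3.4 -0.5  0.9]
 [-3.5 -0.5  0.4]
 [-3.6 -0.5  0. ]
 [-3.6 -0.5 -0. ]
 [-3.5 -0.5 -0.4]
 [-3.4 -0.5 -0.9]
 [-3.3 -0.5 -1.3]
 [-3.1 -0.4 -1.7]
 [-2.8 -0.4 -2.1]]
[533.3  36.9  65.4]
```

Request:
{"api": "jog_arm", "payload": {
  "series": [
    {"dx":-0.0008,"dy":-0.0002,"dz":-0.0135,"rx":0.0,"ry":0.0,"rz":0.0,"gripper":0.0},
    {"dx":0.0,"dy":0.0,"dz":0.0,"rx":0.0,"ry":0.0,"rz":0.0,"gripper":0.0},
    {"dx":-0.0026,"dy":-0.0004,"dz":-0.0032,"rx":0.0,"ry":0.0,"rz":0.0,"gripper":0.0}
  ]
}}

```text
t: 5.7
eef_pos: [574.8, 42.6, 66.4]
tcp_rot: [-1.571, -0.006, 0.141]
ft_force: [14.3, 5.7, 19.7]
opening: 0.006
```

Request:
{"api": "jog_arm", "payload": {
  "series": [
    {"dx":-0.0028,"dy":-0.0004,"dz":0.0021,"rx":0.0,"ry":0.0,"rz":0.0,"gripper":0.0},
    {"dx":-0.0031,"dy":-0.0004,"dz":0.0017,"rx":0.0,"ry":0.0,"rz":0.0,"gripper":0.0},
    {"dx":-0.0033,"dy":-0.0005,"dz":0.0013,"rx":0.0,"ry":0.0,"rz":0.0,"gripper":0.0}
  ]
}}

```text
t: 6.0
eef_pos: [565.1, 41.3, 71.9]
tcp_rot: [-1.571, -0.005, 0.141]
ft_force: [5.5, 2.0, 12.7]
opening: 0.004
```

Request:
{"api": "jog_arm", "payload": {
  "series": [
    {"dx":-0.0034,"dy":-0.0005,"dz":0.0009,"rx":0.0,"ry":0.0,"rz":0.0,"gripper":0.0},
    {"dx":-0.0035,"dy":-0.0005,"dz":0.0004,"rx":0.0,"ry":0.0,"rz":0.0,"gripper":0.0},
    {"dx":-0.0036,"dy":-0.0005,"dz":0.0,"rx":0.0,"ry":0.0,"rz":0.0,"gripper":0.0}
  ]
}}

```text
t: 6.3
eef_pos: [553.6, 39.6, 73.1]
tcp_rot: [-1.571, -0.003, 0.141]
ft_force: [1.3, 0.1, 15.1]
opening: 0.005
```

Request:
{"api": "jog_arm", "payload": {
  "series": [
    {"dx":-0.0036,"dy":-0.0005,"dz":0.0,"rx":0.0,"ry":0.0,"rz":0.0,"gripper":0.0},
    {"dx":-0.0035,"dy":-0.0005,"dz":-0.0004,"rx":0.0,"ry":0.0,"rz":0.0,"gripper":0.0},
    {"dx":-0.0034,"dy":-0.0005,"dz":-0.0009,"rx":0.0,"ry":0.0,"rz":0.0,"gripper":0.0}
  ]
}}

```text
t: 6.6
eef_pos: [542.2, 38.0, 71.5]
tcp_rot: [-1.571, -0.001, 0.141]
ft_force: [-2.7, -1.3, 12.7]
opening: 0.004
```

Request:
{"api": "jog_arm", "payload": {
  "series": [
    {"dx":-0.0033,"dy":-0.0005,"dz":-0.0013,"rx":0.0,"ry":0.0,"rz":0.0,"gripper":0.0},
    {"dx":-0.0031,"dy":-0.0004,"dz":-0.0017,"rx":0.0,"ry":0.0,"rz":0.0,"gripper":0.0},
    {"dx":-0.0028,"dy":-0.0004,"dz":-0.0021,"rx":0.0,"ry":0.0,"rz":0.0,"gripper":0.0}
  ]
}}

```text
t: 6.9
eef_pos: [531.7, 36.6, 65.5]
tcp_rot: [-1.571, 0.002, 0.141]
ft_force: [-4.8, -1.8, 7.0]
opening: 0.003
```

Request:
{"api": "jog_arm", "payload": {
  "series": [
    {"dx":-0.003,"dy":0.0,"dz":0.008,"rx":0.0,"ry":0.0,"rz":0.0,"gripper":0.0},
    {"dx":0.003,"dy":0.0,"dz":0.009,"rx":0.0,"ry":0.0,"rz":0.0,"gripper":0.0},
    {"dx":0.021,"dy":0.003,"dz":0.0,"rx":0.0,"ry":0.0,"rz":0.0,"gripper":0.0},
    {"dx":0.021,"dy":0.003,"dz":0.0,"rx":0.0,"ry":0.0,"rz":0.0,"gripper":0.0},
    {"dx":0.0,"dy":0.0,"dz":0.0,"rx":0.0,"ry":0.0,"rz":0.0,"gripper":0.0}
  ]
}}

```text
t: 7.4
eef_pos: [577.6, 43.1, 83.1]
tcp_rot: [-1.571, -0.003, 0.141]
ft_force: [-0.6, -0.7, 0.2]
opening: 0.002
```

```bash
python3 - <<'E'
from gap import *
im=env.read_camera("side"); cv2.imwrite("pics/side4.png",im[:,:,::-1])
crop(im,210,120,290,190,8,f"pics/side4z.png"); print(meas(im))
E
```

```text
{'red': (np.float64(-23.377197853943045), np.float64(73.28945847117505), np.float64(92.97415098117017), 10), 'yel': (np.float64(-37.034560378867305), np.float64(60.35010321988936), np.float64(70.69295879860492), 5)}
```

View pics/side4z.png

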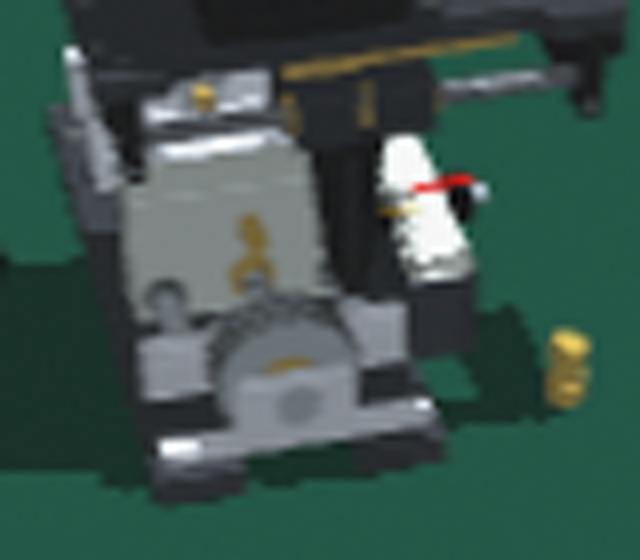

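One full stroke moved the block 6.3 mm; the pointer is at zoom (400,211), the red tip at ~(415,190), with ≈ 13.7 mm to go. Second full stroke next.

Request:
{"api": "jog_arm", "payload": {
  "series": [
    {"dx":0.0,"dy":0.0,"dz":-0.0137,"rx":0.0,"ry":0.0,"rz":0.0,"gripper":0.0},
    {"dx":0.0,"dy":0.0,"dz":0.0,"rx":0.0,"ry":0.0,"rz":0.0,"gripper":0.0},
    {"dx":-0.0024,"dy":-0.0004,"dz":-0.003,"rx":0.0,"ry":0.0,"rz":0.0,"gripper":0.0}
  ]
}}

```text
t: 7.75
eef_pos: [574.8, 42.6, 66.6]
tcp_rot: [-1.571, -0.005, 0.141]
ft_force: [11.8, 6.1, 19.5]
opening: 0.003
```

Request:
{"api": "jog_arm", "payload": {
  "series": [
    {"dx":-0.0028,"dy":-0.0004,"dz":0.0021,"rx":0.0,"ry":0.0,"rz":0.0,"gripper":0.0},
    {"dx":-0.0031,"dy":-0.0004,"dz":0.0017,"rx":0.0,"ry":0.0,"rz":0.0,"gripper":0.0},
    {"dx":-0.0033,"dy":-0.0005,"dz":0.0013,"rx":0.0,"ry":0.0,"rz":0.0,"gripper":0.0},
    {"dx":-0.0034,"dy":-0.0005,"dz":0.0009,"rx":0.0,"ry":0.0,"rz":0.0,"gripper":0.0},
    {"dx":-0.0035,"dy":-0.0005,"dz":0.0004,"rx":0.0,"ry":0.0,"rz":0.0,"gripper":0.0},
    {"dx":-0.0036,"dy":-0.0005,"dz":0.0,"rx":0.0,"ry":0.0,"rz":0.0,"gripper":0.0}
  ]
}}

```text
t: 8.35
eef_pos: [553.5, 39.6, 73.1]
tcp_rot: [-1.571, -0.002, 0.141]
ft_force: [1.8, -0.2, 12.9]
opening: 0.008
```

Request:
{"api": "jog_arm", "payload": {
  "series": [
    {"dx":-0.0036,"dy":-0.0005,"dz":0.0,"rx":0.0,"ry":0.0,"rz":0.0,"gripper":0.0},
    {"dx":-0.0035,"dy":-0.0005,"dz":-0.0004,"rx":0.0,"ry":0.0,"rz":0.0,"gripper":0.0},
    {"dx":-0.0034,"dy":-0.0005,"dz":-0.0009,"rx":0.0,"ry":0.0,"rz":0.0,"gripper":0.0},
    {"dx":-0.0033,"dy":-0.0005,"dz":-0.0013,"rx":0.0,"ry":0.0,"rz":0.0,"gripper":0.0},
    {"dx":-0.0031,"dy":-0.0004,"dz":-0.0017,"rx":0.0,"ry":0.0,"rz":0.0,"gripper":0.0},
    {"dx":-0.0028,"dy":-0.0004,"dz":-0.0021,"rx":0.0,"ry":0.0,"rz":0.0,"gripper":0.0}
  ]
}}

```text
t: 8.95
eef_pos: [532.1, 36.7, 65.9]
tcp_rot: [-1.571, 0.002, 0.141]
ft_force: [-3.9, -2.6, 6.2]
opening: 0.007
```

Request:
{"api": "jog_arm", "payload": {
  "series": [
    {"dx":-0.003,"dy":0.0,"dz":0.008,"rx":0.0,"ry":0.0,"rz":0.0,"gripper":0.0},
    {"dx":0.003,"dy":0.0,"dz":0.009,"rx":0.0,"ry":0.0,"rz":0.0,"gripper":0.0},
    {"dx":0.021,"dy":0.003,"dz":0.0,"rx":0.0,"ry":0.0,"rz":0.0,"gripper":0.0},
    {"dx":0.021,"dy":0.003,"dz":0.0,"rx":0.0,"ry":0.0,"rz":0.0,"gripper":0.0},
    {"dx":0.0,"dy":0.0,"dz":0.0,"rx":0.0,"ry":0.0,"rz":0.0,"gripper":0.0}
  ]
}}

```text
t: 9.45
eef_pos: [577.8, 43.1, 83.5]
tcp_rot: [-1.571, -0.003, 0.141]
ft_force: [-1.0, 0.1, -0.5]
opening: 0.002
```

```bash
python3 - <<'E'
from gap import *
im=env.read_camera("side"); cv2.imwrite("pics/side5.png",im[:,:,::-1])
crop(im,210,120,290,190,8,f"pics/side5z.png"); print(meas(im))
E
```

```text
{'red': (np.float64(-23.383449890807686), np.float64(73.28945847117505), np.float64(92.97415098117017), 10), 'yel': (np.float64(-28.739238844304683), np.float64(61.60319311022154), np.float64(71.9866638000118), 5)}
```

View pics/side5z.png

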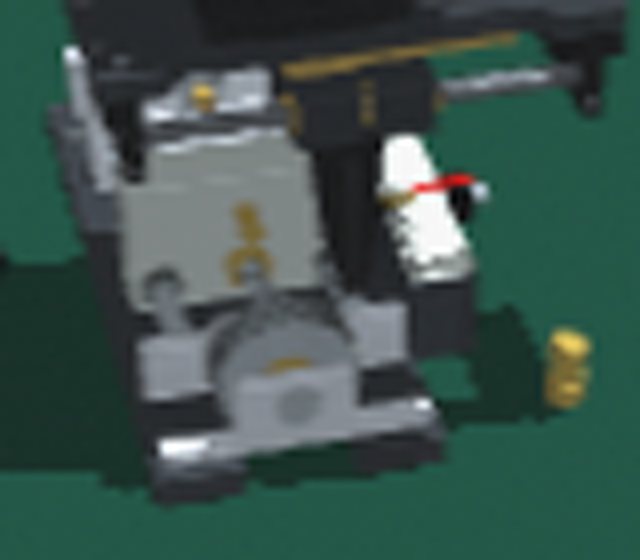

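The second stroke leaves about 5 mm. The side view is coarse here (≈ 5 mm per row), so I'll swing aside to get the finer top view before the last stroke.

Request:
{"api": "jog_arm", "payload": {
  "series": [
    {"dx":0.0,"dy":0.0,"dz":0.04,"rx":0.0,"ry":0.0,"rz":0.0,"gripper":0.0},
    {"dx":0.0,"dy":-0.04,"dz":0.03,"rx":0.0,"ry":0.0,"rz":0.0,"gripper":0.0},
    {"dx":0.0,"dy":-0.04,"dz":0.0,"rx":0.0,"ry":0.0,"rz":0.0,"gripper":0.0},
    {"dx":0.0,"dy":-0.04,"dz":0.0,"rx":0.0,"ry":0.0,"rz":0.0,"gripper":0.0},
    {"dx":0.0,"dy":-0.04,"dz":0.0,"rx":0.0,"ry":0.0,"rz":0.0,"gripper":0.0},
    {"dx":0.0,"dy":-0.04,"dz":0.0,"rx":0.0,"ry":0.0,"rz":0.0,"gripper":0.0},
    {"dx":0.0,"dy":-0.04,"dz":0.0,"rx":0.0,"ry":0.0,"rz":0.0,"gripper":0.0},
    {"dx":0.0,"dy":-0.04,"dz":0.0,"rx":0.0,"ry":0.0,"rz":0.0,"gripper":0.0},
    {"dx":0.0,"dy":0.0,"dz":0.0,"rx":0.0,"ry":0.0,"rz":0.0,"gripper":0.0}
  ]
}}

```text
t: 10.4
eef_pos: [574.5, -241.0, 152.7]
tcp_rot: [-1.571, 0.0, 0.137]
ft_force: [0.2, 0.2, 0.0]
opening: 0.003
```

```bash
python3 - <<'E'
from gap import *
im=env.read_camera("top"); cv2.imwrite("pics/top6.png",im[:,:,::-1])
crop(im,110,170,185,220,10,f"pics/top6z.png")
im=env.read_camera("side"); cv2.imwrite("pics/side6.png",im[:,:,::-1]); print(meas(im))
crop(im,230,125,285,165,14,f"pics/side6z.png")
E
```

```text
{'red': None, 'yel': None}
```

View pics/top6z.png

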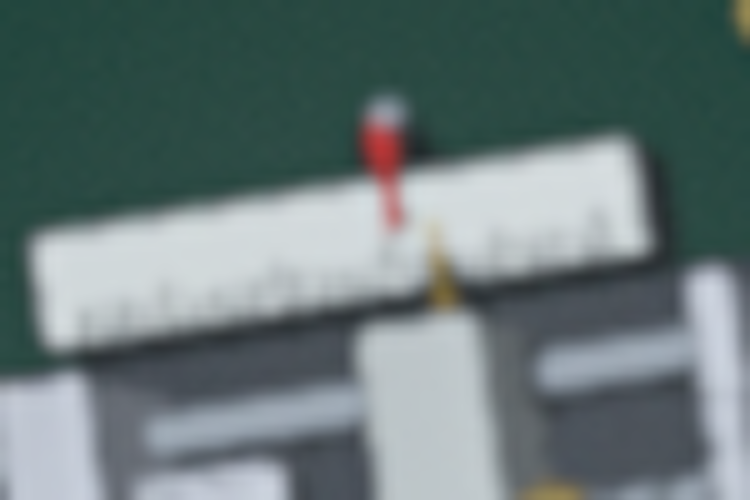

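View pics/side6z.png

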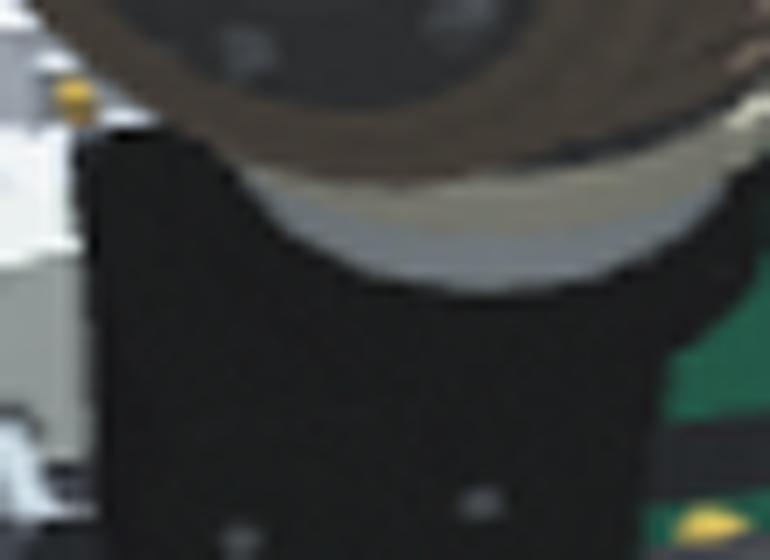

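Top view: red blade tip at zoom (395,225), yellow tip at (434,222), both lines clear. I'll get the subpixel line fits.

```bash
cat > tg.py <<'E'
from gap import *
def tgap(im,verb=True,x0=110,x1=185,y0=170,y1=202):
    f=im.astype(float)
    H={}
    for k in("red","yel"):
        pts=[]
        for v in range(y0,y1):
            r=f[v]; R,G,B=r[:,0],r[:,1],r[:,2]
            m=R-np.maximum(G,B) if k=="red" else np.minimum(R,G)-B-1.5*np.clip(R-G-45,0,None)
            m=m[x0:x1]; j=m.argmax()
            if m[j]<(35 if k=="red" else 25): continue
            s=slice(max(j-3,0),j+4); w=np.clip(m[s]-6,0,None); u=x0+np.arange(x1-x0)[s]@w/w.sum()
            p=onz("top",u,v,42)-O; pts.append((v,round(u,2),round(p@ex,1),round(p@ey,2),round(m[j])))
        H[k]=pts
        if verb: print(k,*pts,sep="\n ")
    return H
if __name__=="__main__":
    import sys; tgap(cv2.imread(sys.argv[1])[:,:,::-1])
E
python3 tg.py pics/top6.png; echo; python3 tg.py pics/top0.png
```

```text
red
 (182, np.float64(147.11), np.float64(94.5), np.float64(-18.43), 44)
 (183, np.float64(147.53), np.float64(92.0), np.float64(-19.05), 96)
 (184, np.float64(147.71), np.float64(89.7), np.float64(-19.13), 121)
 (185, np.float64(147.85), np.float64(87.4), np.float64(-19.14), 120)
 (186, np.float64(147.92), np.float64(85.1), np.float64(-18.99), 107)
 (187, np.float64(148.08), np.float64(82.7), np.float64(-19.02), 84)
 (188, np.float64(148.34), np.float64(80.4), np.float64(-19.3), 59)
 (189, np.float64(148.54), np.float64(78.0), np.float64(-19.44), 47)
 (190, np.float64(148.64), np.float64(75.7), np.float64(-19.34), 51)
 (191, np.float64(148.86), np.float64(73.4), np.float64(-19.54), 59)
 (192, np.float64(148.84), np.float64(71.1), np.float64(-19.17), 37)
yel
 (170, np.float64(183.79), np.float64(108.5), np.float64(-104.96), 50)
 (171, np.float64(183.76), np.float64(106.3), np.float64(-104.58), 51)
 (172, np.float64(184.0), np.float64(103.9), np.float64(-104.78), 43)
 (173, np.float64(184.0), np.float64(101.6), np.float64(-104.44), 25)
 (196, np.float64(153.48), np.float64(60.3), np.f
[... 1057 characters left out ...]
7)
yel
 (170, np.float64(183.79), np.float64(108.5), np.float64(-104.96), 50)
 (171, np.float64(183.75), np.float64(106.3), np.float64(-104.55), 51)
 (172, np.float64(184.0), np.float64(103.9), np.float64(-104.78), 42)
 (173, np.float64(184.0), np.float64(101.6), np.float64(-104.44), 25)
 (194, np.float64(160.49), np.float64(62.3), np.float64(-44.68), 25)
 (195, np.float64(160.5), np.float64(60.1), np.float64(-44.39), 26)
 (196, np.float64(160.87), np.float64(57.7), np.float64(-44.89), 33)
 (197, np.float64(161.14), np.float64(55.3), np.float64(-45.2), 48)
 (198, np.float64(161.25), np.float64(53.0), np.float64(-45.12), 58)
 (199, np.float64(161.17), np.float64(50.8), np.float64(-44.62), 30)
```

The gap is now 8.9 mm (red fixture y −19.35, yellow −28.3, same plane). That needs one full stroke (~6.5 mm) and a partial one (~2.4 mm). Going back.

Request:
{"api": "jog_arm", "payload": {
  "series": [
    {"dx":0.0,"dy":0.04,"dz":0.0,"rx":0.0,"ry":0.0,"rz":0.0,"gripper":0.0},
    {"dx":0.0,"dy":0.04,"dz":0.0,"rx":0.0,"ry":0.0,"rz":0.0,"gripper":0.0},
    {"dx":0.0,"dy":0.04,"dz":0.0,"rx":0.0,"ry":0.0,"rz":0.0,"gripper":0.0},
    {"dx":0.0,"dy":0.04,"dz":0.0,"rx":0.0,"ry":0.0,"rz":0.0,"gripper":0.0},
    {"dx":0.0,"dy":0.04,"dz":0.0,"rx":0.0,"ry":0.0,"rz":0.0,"gripper":0.0},
    {"dx":0.0,"dy":0.04,"dz":0.0,"rx":0.0,"ry":0.0,"rz":0.0,"gripper":0.0},
    {"dx":0.0,"dy":0.04,"dz":-0.03,"rx":0.0,"ry":0.0,"rz":0.0,"gripper":0.0},
    {"dx":0.0,"dy":0.0,"dz":-0.04,"rx":0.0,"ry":0.0,"rz":0.0,"gripper":0.0},
    {"dx":0.0,"dy":0.0,"dz":0.0,"rx":0.0,"ry":0.0,"rz":0.0,"gripper":0.0}
  ]
}}

```text
t: 11.4
eef_pos: [572.4, 45.3, 79.3]
tcp_rot: [-1.569, 0.007, 0.145]
ft_force: [0.0, -0.5, 0.9]
opening: -0.001
```

Request:
{"api": "jog_arm", "payload": {
  "series": [
    {"dx":0.0,"dy":0.0,"dz":-0.014,"rx":0.0,"ry":0.0,"rz":0.0,"gripper":0.0},
    {"dx":0.0,"dy":0.0,"dz":0.0,"rx":0.0,"ry":0.0,"rz":0.0,"gripper":0.0},
    {"dx":-0.0026,"dy":-0.0004,"dz":-0.003,"rx":0.0,"ry":0.0,"rz":0.0,"gripper":0.0}
  ]
}}

```text
t: 11.7
eef_pos: [574.4, 42.0, 67.2]
tcp_rot: [-1.571, -0.004, 0.14]
ft_force: [8.6, 3.8, 15.6]
opening: 0.003
```

Request:
{"api": "jog_arm", "payload": {
  "series": [
    {"dx":-0.0028,"dy":-0.0004,"dz":0.0021,"rx":0.0,"ry":0.0,"rz":0.0,"gripper":0.0},
    {"dx":-0.0031,"dy":-0.0004,"dz":0.0017,"rx":0.0,"ry":0.0,"rz":0.0,"gripper":0.0},
    {"dx":-0.0033,"dy":-0.0005,"dz":0.0013,"rx":0.0,"ry":0.0,"rz":0.0,"gripper":0.0},
    {"dx":-0.0034,"dy":-0.0005,"dz":0.0009,"rx":0.0,"ry":0.0,"rz":0.0,"gripper":0.0},
    {"dx":-0.0035,"dy":-0.0005,"dz":0.0004,"rx":0.0,"ry":0.0,"rz":0.0,"gripper":0.0},
    {"dx":-0.0036,"dy":-0.0005,"dz":0.0,"rx":0.0,"ry":0.0,"rz":0.0,"gripper":0.0}
  ]
}}

```text
t: 12.3
eef_pos: [553.5, 39.2, 73.2]
tcp_rot: [-1.571, -0.002, 0.141]
ft_force: [1.9, -1.0, 6.8]
opening: 0.007
```

Request:
{"api": "jog_arm", "payload": {
  "series": [
    {"dx":-0.0036,"dy":-0.0005,"dz":0.0,"rx":0.0,"ry":0.0,"rz":0.0,"gripper":0.0},
    {"dx":-0.0035,"dy":-0.0005,"dz":-0.0004,"rx":0.0,"ry":0.0,"rz":0.0,"gripper":0.0},
    {"dx":-0.0034,"dy":-0.0005,"dz":-0.0009,"rx":0.0,"ry":0.0,"rz":0.0,"gripper":0.0},
    {"dx":-0.0033,"dy":-0.0005,"dz":-0.0013,"rx":0.0,"ry":0.0,"rz":0.0,"gripper":0.0},
    {"dx":-0.0031,"dy":-0.0004,"dz":-0.0017,"rx":0.0,"ry":0.0,"rz":0.0,"gripper":0.0},
    {"dx":-0.0028,"dy":-0.0004,"dz":-0.0021,"rx":0.0,"ry":0.0,"rz":0.0,"gripper":0.0}
  ]
}}

```text
t: 12.9
eef_pos: [532.6, 36.3, 66.4]
tcp_rot: [-1.571, 0.001, 0.141]
ft_force: [-3.0, -3.7, 6.4]
opening: 0.001
```

Full stroke done at 6–16 N. I'll lift and look again before the partial stroke.

Request:
{"api": "jog_arm", "payload": {
  "series": [
    {"dx":-0.003,"dy":0.0,"dz":0.008,"rx":0.0,"ry":0.0,"rz":0.0,"gripper":0.0},
    {"dx":0.0,"dy":0.0,"dz":0.04,"rx":0.0,"ry":0.0,"rz":0.0,"gripper":0.0},
    {"dx":0.01,"dy":-0.04,"dz":0.04,"rx":0.0,"ry":0.0,"rz":0.0,"gripper":0.0},
    {"dx":0.013,"dy":-0.04,"dz":0.0,"rx":0.0,"ry":0.0,"rz":0.0,"gripper":0.0},
    {"dx":0.0,"dy":-0.04,"dz":0.0,"rx":0.0,"ry":0.0,"rz":0.0,"gripper":0.0},
    {"dx":0.0,"dy":-0.04,"dz":0.0,"rx":0.0,"ry":0.0,"rz":0.0,"gripper":0.0},
    {"dx":0.0,"dy":-0.04,"dz":0.0,"rx":0.0,"ry":0.0,"rz":0.0,"gripper":0.0},
    {"dx":0.0,"dy":-0.04,"dz":0.0,"rx":0.0,"ry":0.0,"rz":0.0,"gripper":0.0},
    {"dx":0.0,"dy":-0.04,"dz":0.0,"rx":0.0,"ry":0.0,"rz":0.0,"gripper":0.0},
    {"dx":0.0,"dy":0.0,"dz":0.0,"rx":0.0,"ry":0.0,"rz":0.0,"gripper":0.0},
    {"dx":0.0,"dy":0.0,"dz":0.0,"rx":0.0,"ry":0.0,"rz":0.0,"gripper":0.0}
  ]
}}

```text
t: 14.0
eef_pos: [551.5, -238.5, 148.8]
tcp_rot: [-1.57, 0.0, 0.139]
ft_force: [-1.0, 0.1, -0.7]
opening: 0.005
```

```bash
python3 - <<'E'
from tg import *
im=env.read_camera("top"); cv2.imwrite("pics/top7.png",im[:,:,::-1])
crop(im,110,170,185,220,10,f"pics/top7z.png"); tgap(im,x1=180)
print(env.state()["eef_pos"])
E
```

```text
red
 (182, np.float64(147.08), np.float64(94.5), np.float64(-18.35), 43)
 (183, np.float64(147.51), np.float64(92.0), np.float64(-19.01), 95)
 (184, np.float64(147.72), np.float64(89.7), np.float64(-19.15), 122)
 (185, np.float64(147.84), np.float64(87.4), np.float64(-19.13), 118)
 (186, np.float64(147.93), np.float64(85.1), np.float64(-19.01), 106)
 (187, np.float64(148.08), np.float64(82.7), np.float64(-19.02), 84)
 (188, np.float64(148.35), np.float64(80.4), np.float64(-19.32), 58)
 (189, np.float64(148.53), np.float64(78.0), np.float64(-19.42), 46)
 (190, np.float64(148.66), np.float64(75.7), np.float64(-19.39), 52)
 (191, np.float64(148.9), np.float64(73.3), np.float64(-19.63), 61)
 (192, np.float64(149.04), np.float64(71.0), np.float64(-19.63), 45)
yel
 (196, np.float64(150.63), np.float64(61.4), np.float64(-21.94), 28)
 (197, np.float64(150.82), np.float64(59.0), np.float64(-22.05), 30)
 (198, np.float64(150.93), np.float64(56.7), np.float64(-22.0), 30)
 (199, np.float64(151.06), np.float64(54.4), np.float64(-21.97), 39)
 (200, np.float64(151.01), np.float64(52.2), np.float64(-21.55), 48)
 (201, np.float64(150.95), np.float64(49.9), np.float64(-21.11), 29)
[ 551.6981195  -237.62641783  148.804924  ]
```

View pics/top7z.png

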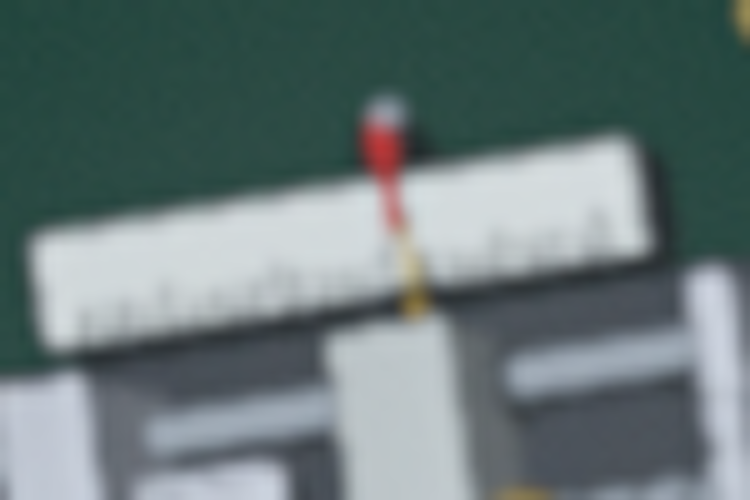

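The gap is 2.5 mm (yellow tip line at −21.95, red at −19.45), so I need ~17 mm more of rim. Going back to just above the crest.

Request:
{"api": "jog_arm", "payload": {
  "series": [
    {"dx":0.0,"dy":0.04,"dz":0.0,"rx":0.0,"ry":0.0,"rz":0.0,"gripper":0.0},
    {"dx":0.0,"dy":0.04,"dz":0.0,"rx":0.0,"ry":0.0,"rz":0.0,"gripper":0.0},
    {"dx":0.0,"dy":0.04,"dz":0.0,"rx":0.0,"ry":0.0,"rz":0.0,"gripper":0.0},
    {"dx":0.0,"dy":0.04,"dz":0.0,"rx":0.0,"ry":0.0,"rz":0.0,"gripper":0.0},
    {"dx":0.0,"dy":0.04,"dz":0.0,"rx":0.0,"ry":0.0,"rz":0.0,"gripper":0.0},
    {"dx":0.0,"dy":0.04,"dz":0.0,"rx":0.0,"ry":0.0,"rz":0.0,"gripper":0.0},
    {"dx":0.009,"dy":0.038,"dz":-0.02,"rx":0.0,"ry":0.0,"rz":0.0,"gripper":0.0},
    {"dx":0.0,"dy":0.0,"dz":-0.03,"rx":0.0,"ry":0.0,"rz":0.0,"gripper":0.0},
    {"dx":0.0,"dy":0.0,"dz":-0.018,"rx":0.0,"ry":0.0,"rz":0.0,"gripper":0.0},
    {"dx":0.0,"dy":0.0,"dz":0.0,"rx":0.0,"ry":0.0,"rz":0.0,"gripper":0.0},
    {"dx":0.0,"dy":0.0,"dz":0.0,"rx":0.0,"ry":0.0,"rz":0.0,"gripper":0.0}
  ]
}}

```text
t: 15.15
eef_pos: [561.0, 40.8, 81.1]
tcp_rot: [-1.571, 0.0, 0.142]
ft_force: [0.9, 0.1, 0.9]
opening: 0.004
```

Request:
{"api": "jog_arm", "payload": {
  "series": [
    {"dx":0.0,"dy":0.0,"dz":-0.007,"rx":0.0,"ry":0.0,"rz":0.0,"gripper":0.0},
    {"dx":0.0,"dy":0.0,"dz":-0.0015,"rx":0.0,"ry":0.0,"rz":0.0,"gripper":0.0},
    {"dx":0.0,"dy":0.0,"dz":-0.001,"rx":0.0,"ry":0.0,"rz":0.0,"gripper":0.0},
    {"dx":0.0,"dy":0.0,"dz":0.0,"rx":0.0,"ry":0.0,"rz":0.0,"gripper":0.0}
  ]
}}

```text
t: 15.55
eef_pos: [562.6, 40.2, 72.6]
tcp_rot: [-1.571, -0.004, 0.141]
ft_force: [1.7, 2.5, 10.0]
opening: 0.006
```

Request:
{"api": "jog_arm", "payload": {
  "series": [
    {"dx":-0.003,"dy":-0.0004,"dz":0.0004,"rx":0.0,"ry":0.0,"rz":0.0,"gripper":0.0},
    {"dx":-0.003,"dy":-0.0004,"dz":0.0002,"rx":0.0,"ry":0.0,"rz":0.0,"gripper":0.0},
    {"dx":-0.003,"dy":-0.0004,"dz":0.0,"rx":0.0,"ry":0.0,"rz":0.0,"gripper":0.0},
    {"dx":-0.003,"dy":-0.0004,"dz":-0.0002,"rx":0.0,"ry":0.0,"rz":0.0,"gripper":0.0},
    {"dx":-0.003,"dy":-0.0004,"dz":-0.0004,"rx":0.0,"ry":0.0,"rz":0.0,"gripper":0.0},
    {"dx":-0.001,"dy":-0.0001,"dz":-0.0002,"rx":0.0,"ry":0.0,"rz":0.0,"gripper":0.0},
    {"dx":0.0,"dy":0.0,"dz":0.0,"rx":0.0,"ry":0.0,"rz":0.0,"gripper":0.0}
  ]
}}

```text
t: 16.25
eef_pos: [546.0, 37.8, 72.5]
tcp_rot: [-1.571, -0.003, 0.141]
ft_force: [-1.4, 0.1, 12.5]
opening: 0.005
```

Request:
{"api": "jog_arm", "payload": {
  "series": [
    {"dx":0.0,"dy":0.0,"dz":0.008,"rx":0.0,"ry":0.0,"rz":0.0,"gripper":0.0},
    {"dx":0.0,"dy":0.0,"dz":0.035,"rx":0.0,"ry":0.0,"rz":0.0,"gripper":0.0},
    {"dx":0.0,"dy":-0.04,"dz":0.035,"rx":0.0,"ry":0.0,"rz":0.0,"gripper":0.0},
    {"dx":0.006,"dy":-0.04,"dz":0.0,"rx":0.0,"ry":0.0,"rz":0.0,"gripper":0.0},
    {"dx":0.0,"dy":-0.04,"dz":0.0,"rx":0.0,"ry":0.0,"rz":0.0,"gripper":0.0},
    {"dx":0.0,"dy":-0.04,"dz":0.0,"rx":0.0,"ry":0.0,"rz":0.0,"gripper":0.0},
    {"dx":0.0,"dy":-0.04,"dz":0.0,"rx":0.0,"ry":0.0,"rz":0.0,"gripper":0.0},
    {"dx":0.0,"dy":-0.04,"dz":0.0,"rx":0.0,"ry":0.0,"rz":0.0,"gripper":0.0},
    {"dx":0.0,"dy":-0.04,"dz":0.0,"rx":0.0,"ry":0.0,"rz":0.0,"gripper":0.0},
    {"dx":0.0,"dy":0.0,"dz":0.0,"rx":0.0,"ry":0.0,"rz":0.0,"gripper":0.0},
    {"dx":0.0,"dy":0.0,"dz":0.0,"rx":0.0,"ry":0.0,"rz":0.0,"gripper":0.0}
  ]
}}

```text
t: 17.35
eef_pos: [550.8, -240.4, 146.9]
tcp_rot: [-1.571, -0.0, 0.139]
ft_force: [0.1, 0.7, -0.3]
opening: 0.001
```

```bash
python3 - <<'E'
from tg import *
im=env.read_camera("top"); cv2.imwrite("pics/top8.png",im[:,:,::-1])
crop(im,125,175,175,210,16,f"pics/top8z.png"); tgap(im,x1=180)
crop(im,85,150,215,250,6,"pics/top8w.png")
print(env.state()["eef_pos"])
E
```

```text
red
 (182, np.float64(147.12), np.float64(94.5), np.float64(-18.43), 42)
 (183, np.float64(147.53), np.float64(92.0), np.float64(-19.05), 96)
 (184, np.float64(147.71), np.float64(89.7), np.float64(-19.15), 121)
 (185, np.float64(147.84), np.float64(87.4), np.float64(-19.11), 118)
 (186, np.float64(147.93), np.float64(85.1), np.float64(-19.0), 107)
 (187, np.float64(148.08), np.float64(82.7), np.float64(-19.02), 84)
 (188, np.float64(148.36), np.float64(80.4), np.float64(-19.35), 58)
 (189, np.float64(148.54), np.float64(78.0), np.float64(-19.44), 46)
 (190, np.float64(148.64), np.float64(75.7), np.float64(-19.34), 51)
 (191, np.float64(148.85), np.float64(73.4), np.float64(-19.51), 59)
 (192, np.float64(148.87), np.float64(71.1), np.float64(-19.24), 43)
yel
 (194, np.float64(149.24), np.float64(66.4), np.float64(-19.45), 25)
 (195, np.float64(149.29), np.float64(64.1), np.float64(-19.25), 33)
 (196, np.float64(149.34), np.float64(61.8), np.float64(-19.05), 31)
 (197, np.float64(149.43), np.float64(59.6), np.float64(-18.94), 26)
 (198, np.float64(149.65), np.float64(57.2), np.float64(-19.13), 30)
 (199, np.float64(149.96), np.float64(54.8), np.float64(-19.5), 40)
 (200, np.float64(150.06), np.float64(52.5), np.float64(-19.42), 50)
 (201, np.float64(150.03), np.float64(50.3), np.float64(-19.04), 37)
[ 550.92316907 -239.49471153  146.95207673]
```

View pics/top8z.png

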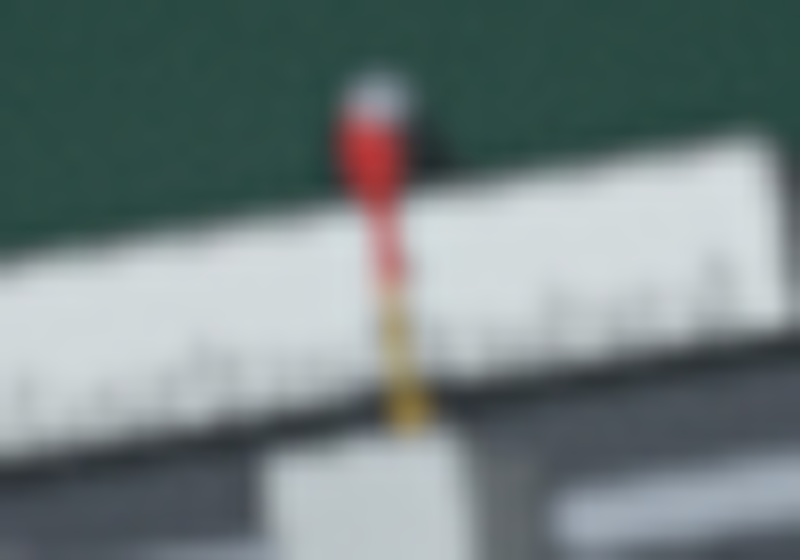

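Yellow (mean −19.2) and red (−19.4) agree within 0.2 mm, and the lines run into each other at zoom (390,285). I'll take the arm further off for an unobstructed check in both views.

Request:
{"api": "jog_arm", "payload": {
  "series": [
    {"dx":-0.02,"dy":-0.035,"dz":0.01,"rx":0.0,"ry":0.0,"rz":-3.0,"gripper":0.0},
    {"dx":-0.02,"dy":-0.035,"dz":0.01,"rx":0.0,"ry":0.0,"rz":-3.0,"gripper":0.0},
    {"dx":-0.02,"dy":-0.035,"dz":0.01,"rx":0.0,"ry":0.0,"rz":-3.0,"gripper":0.0},
    {"dx":-0.02,"dy":-0.035,"dz":0.01,"rx":0.0,"ry":0.0,"rz":-3.0,"gripper":0.0},
    {"dx":-0.02,"dy":-0.035,"dz":0.01,"rx":0.0,"ry":0.0,"rz":-3.0,"gripper":0.0},
    {"dx":-0.02,"dy":-0.035,"dz":0.01,"rx":0.0,"ry":0.0,"rz":-3.0,"gripper":0.0},
    {"dx":-0.02,"dy":-0.035,"dz":0.01,"rx":0.0,"ry":0.0,"rz":-3.0,"gripper":0.0},
    {"dx":-0.02,"dy":-0.035,"dz":0.0,"rx":0.0,"ry":0.0,"rz":-3.0,"gripper":0.0},
    {"dx":-0.02,"dy":-0.03,"dz":0.0,"rx":0.0,"ry":0.0,"rz":-3.0,"gripper":0.0},
    {"dx":0.0,"dy":0.0,"dz":0.0,"rx":0.0,"ry":0.0,"rz":0.0,"gripper":0.0},
    {"dx":0.0,"dy":0.0,"dz":0.0,"rx":0.0,"ry":0.0,"rz":0.0,"gripper":0.0}
  ]
}}

```text
t: 18.5
eef_pos: [371.6, -548.8, 216.6]
tcp_rot: [-1.57, 0.0, -0.33]
ft_force: [0.6, -0.3, -0.3]
opening: 0.007
```

```bash
python3 - <<'E'
from tg import *
im=env.read_camera("side"); cv2.imwrite("pics/side9.png",im[:,:,::-1]); print(meas(im))
crop(im,190,110,300,190,7,"pics/side9z.png")
im=env.read_camera("top"); cv2.imwrite("pics/top9.png",im[:,:,::-1])
H=tgap(im,False,x1=180); print([np.mean([p[3] for p in H[k] if (70<p[2]<82 if k=="red" else 50<p[2]<68)]) for k in H])
a=cv2.imread("pics/top0.png").astype(int);b=im[:,:,::-1].astype(int)
for nm,(x0,y0,x1,y1) in dict(adapter=(175,160,200,185),moda=(135,258,170,285),modb=(310,265,340,290),box=(318,140,395,198)).items(): print(nm,abs(a-b)[y0:y1,x0:x1].mean().round(1))
E
```

```text
{'red': (np.float64(-23.359145585984713), np.float64(64.1357857560442), np.float64(92.97415098117017), 11), 'yel': (np.float64(-20.8841402561986), np.float64(61.08461987329323), np.float64(71.53942156226543), 5)}
[np.float64(-19.372000000000003), np.float64(-19.21875)]
adapter 1.0
moda 1.1
modb 0.8
box 0.6
```

View pics/side9z.png

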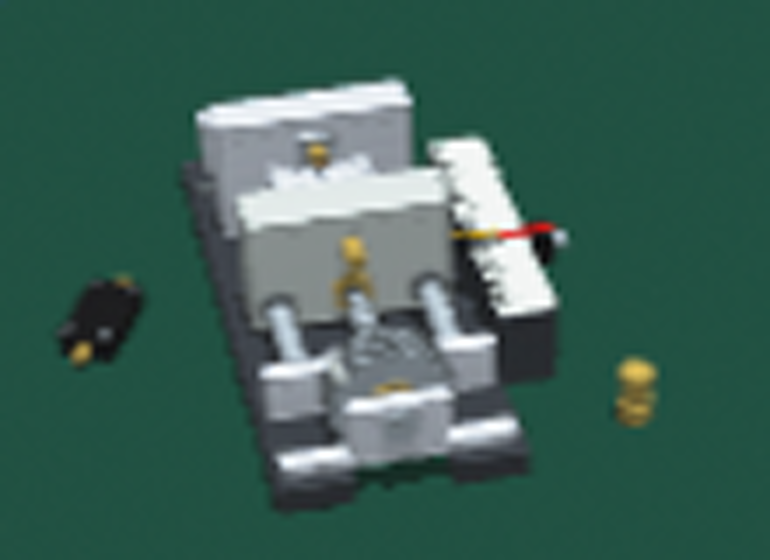

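View pics/top9.png

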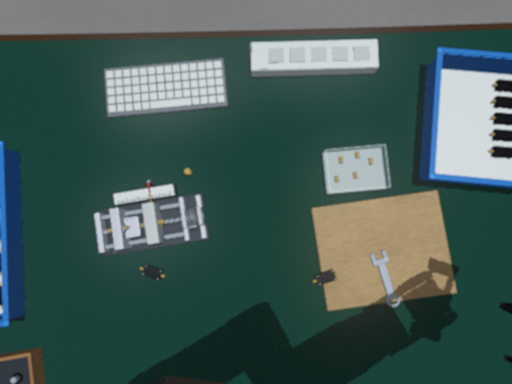

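The side-view number disagrees (pointer 2.5 mm past the mark), though its lines are sub-pixel thin there. I'll check the bias column by column on the stored pictures before trusting either view.

```bash
python3 - <<'E'
from gap import *
for nm in("side0","side9"):
    im=cv2.imread(f"pics/{nm}.png")[:,:,::-1]
    f=im.astype(float)
    print(nm)
    for u in range(254,270):
        col=f[136:152,u]; R,G,B=col.T
        r=np.clip(R-np.maximum(G,B)-15,0,None); y=np.clip(np.minimum(R,G)-B-15,0,None); 
        def c(m):
            if m.sum()<20: return None
            v=136+np.arange(16)@m/m.sum(); p=onz("side",u,v,42)-O; return (round(v,2),round(p@ex,1),round(p@ey,1),round(m.max()))
        print(u,"R",c(r),"Y",c(y))
# expected image rows if both at y=-19.3 / -44.7 (top-derived, z=42)
for y in(-19.3,-44.7):
    print(y,[proj("side",O+x*ex+y*ey+[0,0,42]).round(2) for x in(55,62,68,72,80,88)])
E
```

```text
side0
254 R None Y None
255 R None Y None
256 R None Y (np.float64(148.0), np.float64(51.9), np.float64(-44.8), 28)
257 R None Y (np.float64(148.0), np.float64(54.9), np.float64(-45.5), 47)
258 R None Y (np.float64(148.0), np.float64(57.9), np.float64(-46.3), 56)
259 R None Y (np.float64(148.0), np.float64(60.9), np.float64(-47.0), 66)
260 R None Y (np.float64(147.75), np.float64(64.2), np.float64(-46.5), 43)
261 R (np.float64(143.0), np.float64(73.3), np.float64(-23.2), 51) Y (np.float64(147.44), np.float64(67.6), np.float64(-45.7), 44)
262 R (np.float64(143.0), np.float64(76.3), np.float64(-23.9), 159) Y (np.float64(147.31), np.float64(70.7), np.float64(-45.8), 48)
263 R (np.float64(143.0), np.float64(79.4), np.float64(-24.7), 129) Y None
264 R (np.float64(142.71), np.float64(82.8), np.float64(-23.9), 114) Y None
265 R (np.float64(142.46), np.float64(86.2), np.float64(-23.4), 95) Y None
266 R (np.float64(142.15), np.float64(89.7), np.float64(-22.5), 133) Y None
267 R (np.float64(142.0), np.float64(93.0), np.float64(-22.5), 175) Y None
268 R (np.float64(142.0), np.float64(96.0), np.
[... 805 characters left out ...]
p.float64(142.71), np.float64(82.8), np.float64(-23.9), 114) Y None
265 R (np.float64(142.47), np.float64(86.2), np.float64(-23.4), 94) Y None
266 R (np.float64(142.15), np.float64(89.7), np.float64(-22.5), 133) Y None
267 R (np.float64(142.0), np.float64(93.0), np.float64(-22.5), 175) Y None
268 R (np.float64(142.0), np.float64(96.0), np.float64(-23.2), 121) Y None
269 R None Y None
-19.3 [array([255.05, 143.12]), array([257.22, 142.8 ]), array([259.07, 142.53]), array([260.3 , 142.36]), array([262.76, 142.  ]), array([265.22, 141.64])]
-44.7 [array([256.98, 147.84]), array([259.18, 147.51]), array([261.06, 147.24]), array([262.31, 147.05]), array([264.81, 146.68]), array([267.3 , 146.32])]
```

The side bias is constant: both views give the same travel (25.3 and 25.5 mm), so the ~3 mm offset was already there at the start. It fits the red blade's visible thickness and ~5 mm side pixels. The top view is finer and less sensitive to height, and shows the lines collinear. The loose things are unchanged and the hand is clear, so I'm handing in.

```bash
python3 - <<'E'
from cell import env
print(env.job_done(), env.state()["t"])
E
```

```text
the job is handed in; nothing more can be done
the job is handed in; nothing more can be done
```

I set the fixture and handed the job in about 19 s into the 67 s. By the top camera the yellow pointer line stands inside the red mark, but the side camera disagreed with that.

**What I did:** With the fingers shut, I pressed the tips on the top of the wheel and drew it towards the robot. It took one short first stroke, three full ones and a final one of about 16 mm. The force readings taken during the strokes came to about 25 N at most. The block moved about 25.5 mm by the wheel alone, and the hand ended well clear of the fixture.

**Checks:**
- **Top view (about 2.3 mm per pixel):** the pointer is at fixture y −19.2 and the mark at −19.4. The difference of about 0.2 mm is within the ±1 mm allowed, and the two lines run into each other.
- **Side view (about 5 mm per row):** this put the pointer about 2.5–3 mm past the mark. The same offset was there before I moved anything, and both views agree on the travel (25.3 and 25.5 mm). I put it down to that view's coarse pixels and the red blade's thickness, and went by the top view; I could not settle it further.
- **Loose things:** both modules, the adapter and the parts box match the first top picture. I checked the wrench only by eye; it had not visibly moved.

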